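# Tip the iron screen weights into the carrying box

### The arm

A 6-joint arm with a two-finger parallel gripper is mounted at the origin on the work surface. World frame = base frame: x ahead of the robot, y to its left, z up, the work surface at z = 0. Lengths are in mm, angles in rad, forces in N, time in s.
With the tool pointing down it reaches from about 350 to 725 mm from the base axis. Payload 4.3 kg.
Tool frame: the origin (TCP) lies midway between the tips of the shut fingers; the grasp point (between the pads) lies 19 mm behind it; z points along the fingers, y is the direction in which the jaws open and shut (so a half turn about z gives the same grasp; the last joint's range is limited). The gripper opens to 85 mm and grips with 20 to 120 N. Pads are 22 mm wide; open, the fingers measure 114 mm over their backs; the gripper's body (76 mm by 85 mm) begins 54 mm behind the grasp point. The pads swing forward as they close: fully open they stand 13 mm farther back than shut.
Start: joints at [1.058, 0.377, 0.081, 1.274, 0, 1.46], TCP at [225.408, 529.016, 231.329] pointing down, gripper open.
Joint ranges: [-2.72, 2.72], [-0.84, 1.66], [-1.02, 1.22], [-1.77, 2.12], [-1.37, 1.28], [-3.14, 3.14]. Speed limits (rad/s): [2.57, 2.57, 3.14, 3.14, 3.14, 3.14].

### API

Orientations are given as a rotation vector (axis times angle).
In Python, from bench import r, imaging, sign_off, regions_of, mark_of gives the robot as it stands.
- The arm moves only by the tool carry_out, never from a script. Its argument "motion" is a list of rows, each a list of 6 numbers: the shift along the world's x, y, z in mm, then the turn, a rotation vector about the world's x, y, z in rad. A call has 1 to 8 rows; each row shifts and turns the commanded pose from where the row before left it; what a row does not reach is not made up. A row lasts 1/8 s, in which the tool goes at most 62.5 mm and 10.7 degrees, less where a joint would pass 70% of its speed; a pose out of reach is approached as far as the arm can. A call with a gripper value outside its range is refused whole. "gripper" is the finger opening in mm, from 0 to 85.4, set as the call begins (left out, the last holds). The fingers move at their own pace and stop on an object; "squeeze" is the grip in N (left out, the last holds). Time passes only in rows, so rows that do not move let the fingers close. It gives the time, the measured TCP pose, the force and the opening at its end, in the units of the state.
- r.read_state(): the state, without advancing time (a new reading comes with each control period).
- imaging.capture(name): name is "side" or "top"; returns a dict with "img" (480x640x3 uint8, red, green, blue), "intrinsics" (3x3 intrinsics, pixels), "extrinsics" (4x4, takes a point from camera to world coordinates). Camera axes: x right, y down, z forward; pixel columns grow to the right and rows downward; lengths in mm; the calibration is good to about 2 mm. A picture is of the moment at which its call begins. There is no depth.
- sign_off(): hands the job in, once; it reports no verdict.
Trained networks look in a picture, given as the dict that the camera call returned (one of the last four; its "shot" number tells which), for a name from the list of things; names that differ only in an ending like _2 or _b are one class to them, and where a whole thing is asked for, a point or a joint stands for the part that bears it (a point fixed in the world has none). Each returns a list of dicts, best first, with "confidence" (0 to 1); they miss things now and then, are a little off and sometimes report something else, mostly with a low value. They report only what shows in the picture. A call takes as long as a camera call. They do not tell look-alikes from the thing itself.
- regions_of(picture, label): "region" (480x640 bool, what is visible of it) and "location" ([column, row] in pixels, amid what is visible of it).
- mark_of(picture, label): "location" ([column, row] in pixels: a listed point, or the origin of a listed thing).
The state is a dict: "clock": time; "qpos": joint angles; "joint_vel": joint speeds; "tau": joint torques, N m; "position": TCP position; "tcp_rot": TCP orientation; "force": force on the tool from outside, world axes, zero at the start; "torque": the same for the moment, N m; "gripper_width": opening from 0.0 (shut) to 1.0 (fully open).
Only numpy, scipy, OpenCV 4.12 (cv2) and the standard library are available. Lean on these libraries where they do the work, as an engineer would, in place of code of your own. Each camera call takes 0.05 s, during which the arm holds its last target.

### The job

Draw both iron screen weights forward along the cupboard shelf by their handles and tip each one over the front edge into the felt-lined carrying box that stands below it, so that both end up resting inside the box. They are too heavy to lift: let them slide on the shelf. Leave the sweets box, incense burner, scoop case and sake cup where they are, and do not knock the bamboo flap stowed above.

Things in the scene. Friction and masses are not known exactly. Their poses are not given: they have to be found in the camera images.
- cupboard: Fixed two-sided alcove cupboard, open in front and above. Origin: on the counter (z=0) under the middle of the shelf's front edge; x points into the cupboard, away from the robot, y left along the edge, z up. 40 mm square corner posts, 530 mm high, at |y| 360 to 400. Boards to z=180 at sides and back. Front lintel 35 mm square (x 0 to 35), underside at z=440.
- shelf_edge (a point): Middle of the front edge of the smooth zelkova shelf, on its top face, 120 mm above the counter. The board is 25 mm thick, 320 mm deep, 720 mm wide; the plinth below is set back 50 mm.
- flap: The cupboard's top-hinged flap door of latticed bamboo, 640 x 250 mm, swung up and pushed back level above the shelf, where it stays. Origin: middle of its front rail (18 mm thick), axes as the cupboard's. It covers cupboard x 41 to 309 mm, underside 301 mm above the shelf. It covers the weights from above, so a tool must reach in leaning, from the front.
- carry_box: Fixed open plywood carrying box lined with green felt, on the counter against the front of the shelf, its back wall just under the shelf's front edge. 170 mm (x) x 400 mm (y) x 90 mm high, walls and floor 10 mm. Origin: centre of its underside; x away from the robot, y along its length, z up.
- weight_l: Black cast-iron screen weight (the left one, +y side), about 3 kg: a slab 90 mm (its x) by 100 mm (y), 42 mm high, with a bow handle on top. Origin: centre of the underside; x points into the cupboard (within 0.25 rad of the cupboard's x), z up. Centre of mass near the slab's middle. Slides at 6 to 13 N. Its middle starts 80 to 120 mm behind the shelf's front edge.
- weight_l_mid (a point): Middle of that weight's slab, 21 mm above its underside.
- weight_l_grip (a point): Middle of that weight's handle bar, 78 mm above its underside. The handle is a 16 mm round bar bent to a bow in the weight's x-z plane: a level top 44 mm long along its x, legs 31 mm before and behind the middle; the window below the bar is 28 mm high.
- weight_r: Black cast-iron screen weight (the right one, -y side), about 3 kg: a slab 90 mm (its x) by 100 mm (y), 42 mm high, with a bow handle on top. Origin: centre of the underside; x points into the cupboard (within 0.25 rad of the cupboard's x), z up. Centre of mass near the slab's middle. Slides at 6 to 13 N. Its middle starts 80 to 120 mm behind the shelf's front edge.
- weight_r_mid (a point): Middle of that weight's slab, 21 mm above its underside.
- weight_r_grip (a point): Middle of that weight's handle bar, 78 mm above its underside. The handle is a 16 mm round bar bent to a bow in the weight's x-z plane: a level top 44 mm long along its x, legs 31 mm before and behind the middle; the window below the bar is 28 mm high.
- sweets_box: Cedar sweets box with fitted lid, 114 x 114 x 65 mm, loose at the back of the shelf. Origin: centre of the underside. To be left alone.
- incense_burner: Three-legged bronze incense burner, 90 mm across (106 mm over its ears), 104 mm high, loose at the back of the shelf. Origin: on the shelf under its centre. To be left alone.
- scoop_case: Bamboo scoop case with a stopper, 183 mm long (its y), 38 mm thick, lying loose at the back of the shelf. Origin: centre of the underside. To be left alone.
- sake_cup: Iron-glazed brown sake cup, 58 mm across, 48 mm high, loose on the shelf between the two weights. Origin: centre of the underside. To be left alone.
Not all that is in view belongs to the job. What is shaped like the weight_r but purple is not meant.

How it is judged:
By the outcome, as a careful person would: the job done as asked, in the order asked, and still so for the second after the job is handed in, with the robot touching nothing.
It also fails if it takes over 58 s, if anything falls off the work surface, if the arm or the gripper's body presses on something with over 40 N, if the wrist force passes 120 N, or if a joint passes its speed limit or range.

## Working session

There is one attempt and no reset: what is moved stays moved. The work goes in short steps, Python scripts to look and compute and a tool call to move; the robot and the scene stay as the last step left them, time stands still between calls to the robot, and variables do not carry over. Pictures are saved under pics/ and viewed, and the job is handed in when it is done.

Besides the shell and the picture viewer there is one more tool, called after "Emit:" as a command line: name --pt "numbers of a row" for each row, then --argument value for the rest. carry_out: Moves the arm, as the interface text tells. Its arguments: {"type":"object","properties":{"motion":{"type":"array","items":{"type":"array","items":{"type":"number"}}},"gripper":{"type":"number"},"squeeze":{"type":"number"}},"required":["motion"]}

```bash
ls; mkdir -p pics; python3 - <<'E'
from bench import r, imaging, regions_of, mark_of
import cv2, numpy as np, pickle
print(r.read_state())
for n in ["side","top"]:
    p=imaging.capture(n); cv2.imwrite(f"pics/{n}0.png",p["img"][:,:,::-1]); print(n,p["shot"],p["intrinsics"],p["extrinsics"])
    for l in ["shelf_edge","cupboard","carry_box","weight_l","weight_r","weight_l_mid","weight_r_mid","weight_l_grip","weight_r_grip","sake_cup","flap","incense_burner","scoop_case","sweets_box"]:
        print(l,[(np.round(d["location"],1).tolist(),round(d["confidence"],2)) for d in mark_of(p,l)][:4])
E
```

```text
pics
{'clock': 0.0, 'qpos': array([ 1.05774406e+00,  3.78056839e-01,  7.96168349e-02,  1.27441433e+00,
       -2.49595204e-05,  1.46049500e+00]), 'joint_vel': array([-0.00129809, -0.00066621, -0.00127097,  0.00033356, -0.00028627,
        0.00103152]), 'tau': array([-6.74404873e-04, -4.63604629e+01,  2.69875896e+01,  2.08656234e-02,
       -3.89491979e-04, -7.40952515e-06]), 'position': array([225.04397838, 528.40544231, 230.36093579]), 'tcp_rot': array([-0.62825072, -3.07751202,  0.00308838]), 'force': array([-0.06937939,  0.72399123, -0.05217616]), 'torque': array([0.0203301 , 0.03785432, 0.02616327]), 'gripper_width': 1.0007680409980324}
side 1 [[497.421884     0.         321.77463072]
 [  0.         497.421884   243.74074068]
 [  0.           0.           1.        ]] [[ 5.96024494e-01 -6.03625069e-01  5.29520141e-01 -6.38086827e+01]
 [-8.02961794e-01 -4.50252902e-01  3.90544084e-01 -6.02560671e+02]
 [ 2.67578077e-03 -6.57958282e-01 -7.53049626e-01  1.17052624e+03]
 [ 0.00000000e+00  0.00000000e+00  0.00000000e+00  1.00000000e+00]]
shelf_edge [([277.2, 283.0], 0.56)]
cupboard []

[... 1233 characters left out ...]
l [([478.6, 269.6], 0.8), ([213.9, 229.3], 0.76), ([324.9, 229.0], 0.69), ([407.8, 342.2], 0.66)]
weight_r [([478.6, 269.6], 0.8), ([213.9, 229.3], 0.76), ([324.9, 229.0], 0.69), ([407.8, 342.2], 0.66)]
weight_l_mid [([212.7, 227.5], 0.61)]
weight_r_mid [([407.6, 339.9], 0.81), ([480.3, 271.0], 0.57)]
weight_l_grip [([277.7, 173.5], 0.69), ([206.7, 228.9], 0.59), ([280.6, 218.0], 0.29), ([279.4, 274.5], 0.24)]
weight_r_grip [([411.2, 342.8], 0.82), ([325.8, 223.2], 0.69)]
sake_cup [([281.4, 219.6], 0.67), ([276.6, 174.6], 0.25)]
flap [([213.6, 229.3], 0.19)]
incense_burner [([191.4, 177.4], 0.88), ([262.2, 237.2], 0.37)]
scoop_case [([276.1, 175.6], 0.66)]
sweets_box [([364.6, 176.2], 0.72)]
```

View pics/side0.png

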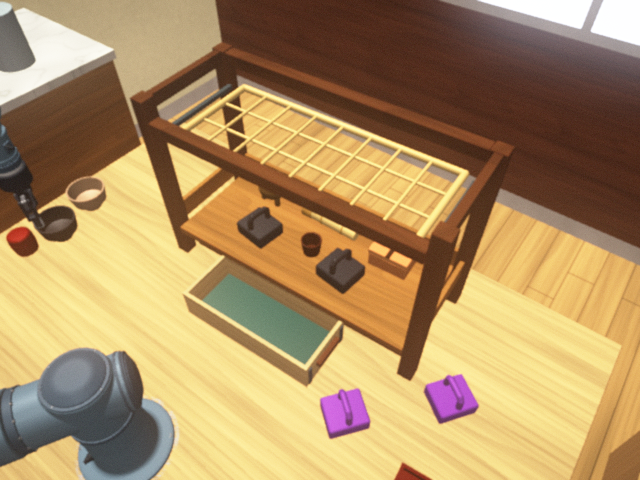

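View pics/top0.png

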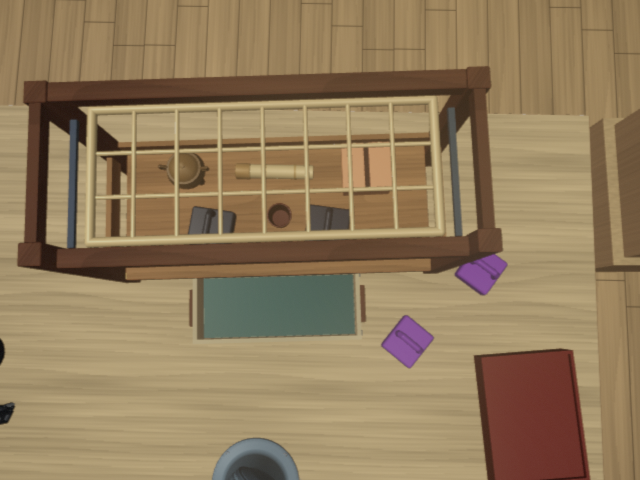

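Candidates for the weights are: the black slabs at side (260,228) / top (212,222) and side (340,268) / top (328,218), and the purple look-alikes at side (345,412) and (450,398). I choose the two black ones on the shelf, left is (260,228) and right is (340,268), and check them in a crop.

```bash
cat > h.py <<'E'
import numpy as np, cv2
from bench import r, imaging, regions_of, mark_of
def ray(p,uv):
    K=p["intrinsics"];E=p["extrinsics"]
    d=E[:3,:3]@np.linalg.solve(K,[uv[0],uv[1],1]); return E[:3,3],d/np.linalg.norm(d)
def at_z(p,uv,z):
    o,d=ray(p,uv); return o+d*(z-o[2])/d[2]
def proj(p,X):
    E=p["extrinsics"];c=(np.atleast_2d(X)-E[:3,3])@E[:3,:3]; q=c@p["intrinsics"].T; return q[:,:2]/q[:,2:]
def tri(p1,u1,p2,u2):
    A=[];b=[]
    for p,u in((p1,u1),(p2,u2)):
        o,d=ray(p,u);M=np.eye(3)-np.outer(d,d);A.append(M);b.append(M@o)
    return np.linalg.lstsq(np.vstack(A),np.hstack(b),rcond=None)[0]
E
python3 - <<'E'
from h import *
s=imaging.capture("side");t=imaging.capture("top")
import pickle;pickle.dump((s,t),open("st.pkl","wb"))
c=s["img"][190:310,170:430,::-1];cv2.imwrite("pics/c1.png",cv2.resize(c,None,fx=3,fy=3,interpolation=cv2.INTER_CUBIC))
c=t["img"][150:350,90:450,::-1];cv2.imwrite("pics/c2.png",cv2.resize(c,None,fx=2.2,fy=2.2,interpolation=cv2.INTER_CUBIC))
print("edge",at_z(s,(277.2,283),120),at_z(t,(277,273.7),120))
print("cup",at_z(t,(282.9,278.6),0)); print("box",at_z(s,(261.9,323.8),0),at_z(t,(277.7,311),0))
print("wl",at_z(s,(258.2,232.3),120),at_z(t,(213.9,229.3),120),at_z(s,(259.6,225.5),141),at_z(t,(212.7,227.5),141),at_z(s,(260.9,217.5),198),at_z(t,(206.7,228.9),198))
print("wr",at_z(s,(340.5,273.9),120),at_z(t,(324.9,229),120),at_z(s,(339.2,272.2),141),at_z(s,(342.7,255.9),198),at_z(t,(325.8,223.2),198))
print("cup",at_z(s,(309.4,252.2),120),at_z(t,(281.4,219.6),120),"flap",at_z(s,(283.8,184.6),430))
E
```

```text
edge [495.19085219 -45.52603858 120.        ] [502.81830906 -47.1307118  120.        ]
cup [498.42123217 -53.21317123   0.        ]
box [427.44620892 -37.60231984   0.        ] [415.9978064  -42.47134723   0.        ]
wl [601.0450162  113.94486707 120.        ] [604.97296609 106.09531493 120.        ] [609.81544493 113.78895524 141.        ] [606.2043322  105.06167965 141.        ] [597.14098213  91.05793891 198.        ] [594.54064968 107.27495273 198.        ]
wr [ 619.04904521 -161.30803128  120.        ] [ 611.30510105 -157.45299867  120.        ] [ 607.95415903 -164.16600593  141.        ] [ 618.88665764 -165.30340415  198.        ] [ 613.09396828 -158.90387607  198.        ]
cup [629.51866628 -48.83209085 120.        ] [631.68435345 -53.57653623 120.        ] flap [545.90660595 -48.14517494 430.        ]
```

```bash
sleep 1
```

```text
(no output)
```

View pics/c1.png

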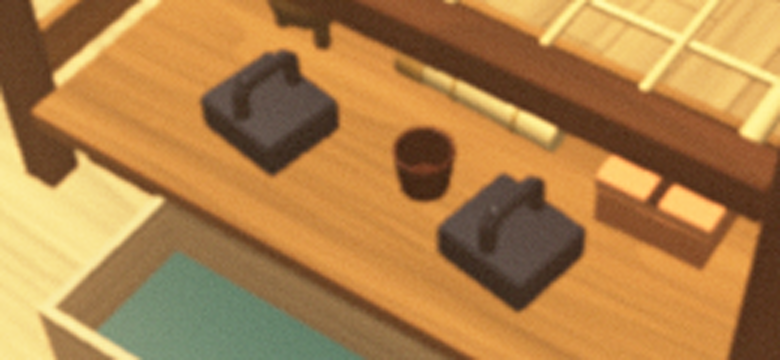

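View pics/c2.png

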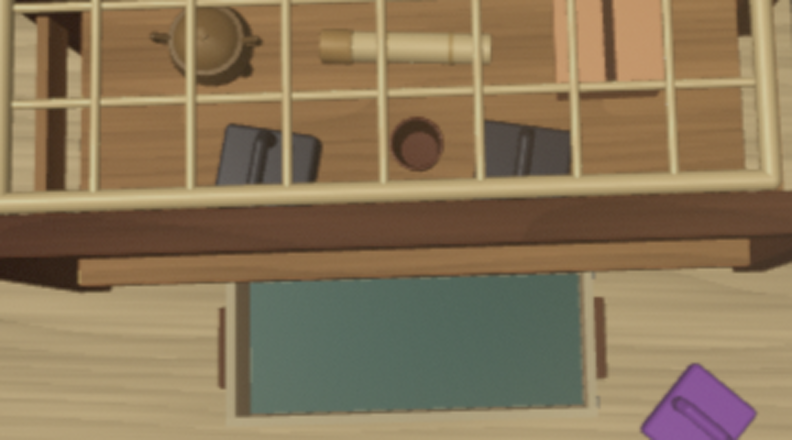

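```bash
cat > fit.py <<'E'
from h import *
import pickle
from scipy.optimize import minimize
s,t=pickle.load(open("st.pkl","rb"))
a=at_z(t,(126.4,279.5),120);b=at_z(t,(430,269.5),120);print("edge ends",a,b,"yaw",np.arctan2(-(a-b)[0],(a-b)[1]))
def geom():
    slab=np.array([[x,y,z] for x in(-45,45) for y in(-50,50) for z in(0,42)],float)
    parts=[slab]
    def cyl(p,q):
        p=np.array(p,float);q=np.array(q,float);o=[]
        d=(q-p)/np.linalg.norm(q-p);u=np.cross(d,[0,1,0]);v=np.cross(d,u)
        return np.array([e+8*(np.cos(k)*u+np.sin(k)*v) for e in(p,q) for k in np.arange(0,6.28,.5)])
    parts+=[cyl([-31,0,42],[-31,0,69]),cyl([31,0,42],[31,0,69]),cyl([-31,0,69],[-22,0,78]),cyl([31,0,69],[22,0,78]),cyl([-22,0,78],[22,0,78])]
    return parts
P=geom()
def sil(p,x,y,yaw,z=120,S=4,box=(0,0,640,480)):
    c,sn=np.cos(yaw),np.sin(yaw);R=np.array([[c,-sn,0],[sn,c,0],[0,0,1]])
    m=np.zeros((480*S//1,640*S),np.uint8)
    for q in P:
        uv=proj(p,q@R.T+[x,y,z]); h=cv2.convexHull((uv*S).astype(np.float32)).astype(np.int32); cv2.fillConvexPoly(m,h,255)
    return cv2.resize(m,(640,480),interpolation=cv2.INTER_AREA)/255.
E
cat > f1.py <<'E'
from fit import *
s=imaging.capture("side");t=imaging.capture("top")
vis=s["img"].copy();vt=t["img"].copy()
rs=regions_of(s,"weight_l")
for nm,(x0,y0),px in(("l",(604,108),(260,228)),("r",(612,-160),(340,268))):
    g=min(rs,key=lambda d:np.hypot(*(np.array(d["location"])-px)));M=g["region"].astype(float);print(nm,g["confidence"],g["location"],M.sum())
    f=lambda v:np.abs(sil(s,v[0],v[1],v[2])-M).sum()
    best=None
    for yw in(-.2,0,.2):
        o=minimize(f,[x0,y0,yw],method="Nelder-Mead",options=dict(initial_simplex=[[x0,y0,yw],[x0+10,y0,yw],[x0,y0+10,yw],[x0,y0,yw+.15]],xatol=.1,fatol=.1,maxiter=150))
        if best is None or o.fun<best.fun:best=o
    print(best.x,best.fun)
    for p,im in((s,vis),(t,vt)):
        m=(sil(p,*best.x)>.5).astype(np.uint8);cs,_=cv2.findContours(m,0,2);cv2.drawContours(im,cs,-1,(0,255,0),1)
a=cv2.resize(vis[190:310,190:390,::-1],None,fx=3.9,fy=3.9,interpolation=cv2.INTER_NEAREST);b=cv2.resize(vt[190:250,170:370,::-1],None,fx=3.9,fy=3.9,interpolation=cv2.INTER_NEAREST)
import sys;cv2.imwrite("pics/%s.png"%sys.argv[1],cv2.resize(np.vstack([a,b]),None,fx=.85,fy=.85))
E
python3 f1.py fit1
```

```text
edge ends [481.40435571 306.71929807 120.        ] [ 520.55543359 -405.96115886  120.        ] yaw 0.054879805703597635
l 0.76 [340.8, 267.2] 1495.0
[ 3.08117110e+03 -6.49819358e+02 -5.92526499e-01] 1495.0
r 0.76 [340.8, 267.2] 1495.0
[ 6.15624875e+02 -1.61052290e+02 -1.17734562e-01] 106.4
```

```bash
sed -i 's/^rs=.*/rs=sum([regions_of(s,l) for l in("weight_l","weight_r","weight_l_mid","weight_r_grip","weight_l_grip")],[])/' f1.py; python3 f1.py fit1
```

```text
edge ends [481.40435571 306.71929807 120.        ] [ 520.55543359 -405.96115886  120.        ] yaw 0.054879805703597635
l 0.69 [258.0, 226.1] 1192.0
[ 6.06243385e+02  1.10058276e+02 -1.87208803e-01] 128.58823529411765
r 0.69 [337.9, 271.4] 1477.0
[ 6.13959611e+02 -1.62115398e+02 -1.72805391e-01] 116.47450980392156
```

View pics/fit1.png

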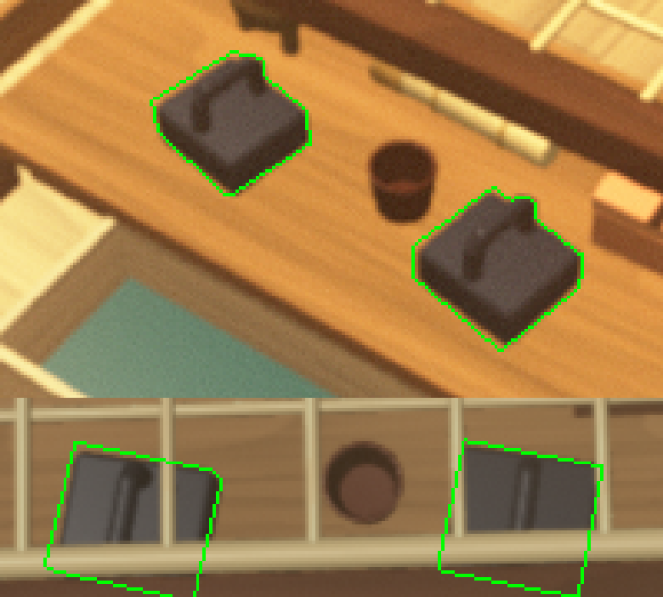

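```bash
cat > tgt.py <<'E'
from h import *
from scipy.spatial.transform import Rotation as Ro
def R(psi,th):
    y=np.array([-np.sin(psi),np.cos(psi),0]);z=np.array([np.sin(th)*np.cos(psi),np.sin(th)*np.sin(psi),-np.cos(th)])
    return np.c_[np.cross(y,z),y,z]
def delta(psi,th,grasp,back=19):
    st=r.read_state();T=R(psi,th);tcp=np.array(grasp)+T[:,2]*back
    dr=(Ro.from_matrix(T)*Ro.from_rotvec(st["tcp_rot"]).inv()).as_rotvec()
    print("t",round(st["clock"],2),"pos",np.round(st["position"],1),"dpos",np.round(tcp-st["position"],1),"drot",np.round(dr,3),"F",np.round(st["force"],1),"q",np.round(st["qpos"],2),"w",round(st["gripper_width"],2))
E
python3 - <<'E'
from fit import *
for uv in((196,340),(359,336.5),(361,275)):print(at_z(t,uv,90))
for uv in((186,297),(308,378),(343,327),(230,257)):print("s",at_z(s,uv,90))
from tgt import *
g=np.array([605,110,198]);ps=-.18
delta(ps,.8,[g[0]-200*np.cos(ps)*.72,g[1]-200*np.sin(ps)*.72,198+200*.69])
delta(ps,.8,g)
E
```

```text
edge ends [481.40435571 306.71929807 120.        ] [ 520.55543359 -405.96115886  120.        ] yaw 0.054879805703597635
[343.46740811 142.31514712  90.        ]
[ 360.46734916 -243.50017921   90.        ]
[ 506.07337013 -246.40693944   90.        ]
s [332.3630882  133.55269541  90.        ]
s [ 342.63424481 -264.42726817   90.        ]
s [ 504.47896761 -250.86287786   90.        ]
s [501.56896367 135.49508067  90.        ]
t 2.1 pos [225.4 529.  231.3] dpos [ 251.3 -395.7   91.4] drot [-0.23  -0.768  0.211] F [ 0.4 -0.2  0. ] q [1.06 0.38 0.08 1.27 0.   1.46] w 1.0
t 2.1 pos [225.4 529.  231.3] dpos [ 393.  -421.5  -46.6] drot [-0.23  -0.768  0.211] F [ 0.4 -0.2  0. ] q [1.06 0.38 0.08 1.27 0.   1.46] w 1.0
```

Emit:
carry_out --pt "20 -50 12 -0.026 -0.085 0.023" --pt "20 -50 12 -0.026 -0.085 0.023" --pt "20 -50 12 -0.026 -0.085 0.023" --pt "20 -50 12 -0.026 -0.085 0.023" --pt "25 -50 12 -0.026 -0.085 0.023" --pt "25 -50 12 -0.026 -0.085 0.023" --pt "25 -50 12 -0.026 -0.085 0.023" --pt "25 -46 7 -0.026 -0.085 0.023" --gripper 60

```text
clock: 3.1
position: [406.0, 131.9, 323.7]
tcp_rot: [0.253, 2.415, -0.085]
force: [1.6, -0.4, -1.3]
gripper_width: 0.706
```

```bash
python3 -c "
from tgt import *
g=np.array([604,110,198]);ps=-.18
k=90
for k in (150,90,0):delta(ps,.8,[g[0]-k*np.cos(ps)*.72,g[1]-k*np.sin(ps)*.72,198+k*.69])
"
```

```text
t 3.1 pos [406.  131.9 323.7] dpos [105.1  -5.  -35.4] drot [-0.023 -0.082  0.026] F [ 1.6 -0.4 -1.3] q [ 0.46 -0.43 -0.72  0.68 -0.41  0.54] w 0.71
t 3.1 pos [406.  131.9 323.7] dpos [147.7 -12.7 -76.8] drot [-0.023 -0.082  0.026] F [ 1.6 -0.4 -1.3] q [ 0.46 -0.43 -0.72  0.68 -0.41  0.54] w 0.71
t 3.1 pos [406.  131.9 323.7] dpos [ 211.4  -24.3 -138.9] drot [-0.023 -0.082  0.026] F [ 1.6 -0.4 -1.3] q [ 0.46 -0.43 -0.72  0.68 -0.41  0.54] w 0.71
```

Emit:
carry_out --pt "27 -2 -9 -0.02 -0.08 0.026" --pt "35 -2 -12 0 0 0" --pt "43 -2 -14 0 0 0" --pt "21 -4 -20 0 0 0" --pt "21 -3 -21 0 0 0" --pt "0 0 0 0 0 0"

```text
clock: 3.85
position: [551.8, 119.2, 243.9]
tcp_rot: [0.216, 2.345, -0.089]
force: [-0.2, -0.1, 0.2]
gripper_width: 0.704
```

```bash
cat > look.py <<'E'
from h import *
import sys
n=sys.argv[1]
s=imaging.capture("side");t=imaging.capture("top")
a=cv2.resize(s["img"][180:400,170:430,::-1],(400*1,338));b=cv2.resize(t["img"][150:360,150:400,::-1],(400,336))
cv2.imwrite(f"pics/{n}.png",np.hstack([a[:336],b]))
E
python3 look.py l1; python3 -c "
from tgt import *
g=np.array([604,110,198]);ps=-.18
for k in (30,0):delta(ps,.8,[g[0]-k*np.cos(ps)*.72,g[1]-k*np.sin(ps)*.72,198+k*.69])
"
```

```text
t 3.95 pos [551.9 119.9 246.2] dpos [ 44.2  -8.5 -40.8] drot [-0.003 -0.008  0.002] F [-0.  -0.5  0.5] q [ 0.27 -0.14 -0.83  0.15 -0.32  0.33] w 0.7
t 3.95 pos [551.9 119.9 246.2] dpos [ 65.5 -12.3 -61.5] drot [-0.003 -0.008  0.002] F [-0.  -0.5  0.5] q [ 0.27 -0.14 -0.83  0.15 -0.32  0.33] w 0.7
```

View pics/l1.png

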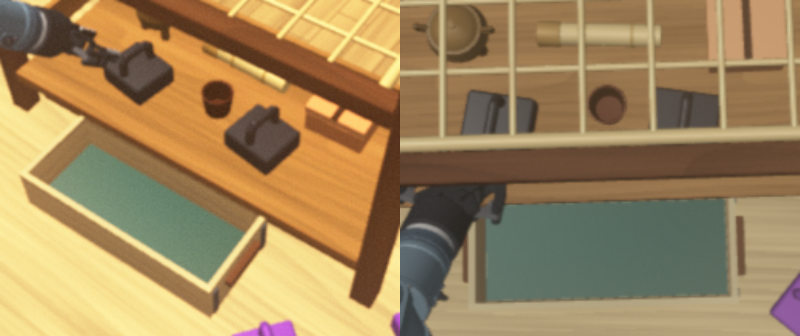

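Emit:
carry_out --pt "16 -3 -15 0 0 0" --pt "16 -3 -15 0 0 0" --pt "16 -3 -15 0 0 0" --pt "10 -2 -10 0 0 0" --pt "7 -1 -6 0 0 0" --pt "0 0 0 0 0 0"

```text
clock: 4.7
position: [617.5, 108.1, 185.4]
tcp_rot: [0.215, 2.341, -0.086]
force: [0.6, -0.4, -0.2]
gripper_width: 0.701
```

```bash
python3 - <<'E'
from tgt import *
delta(-.18,.8,[604,110,198])
s=imaging.capture("side");t=imaging.capture("top")
a=cv2.resize(s["img"][190:260,200:300,::-1],(500,350),interpolation=cv2.INTER_CUBIC);b=cv2.resize(t["img"][190:290,170:240,::-1],(245,350),interpolation=cv2.INTER_CUBIC)
cv2.imwrite("pics/l2.png",np.hstack([a,b]))
E
```

```text
t 4.7 pos [617.5 108.1 185.4] dpos [-0.1 -0.5 -0.6] drot [-0.004 -0.007  0.002] F [ 0.6 -0.4 -0.2] q [ 0.2   0.06 -0.83 -0.07 -0.27  0.28] w 0.7
```

View pics/l2.png

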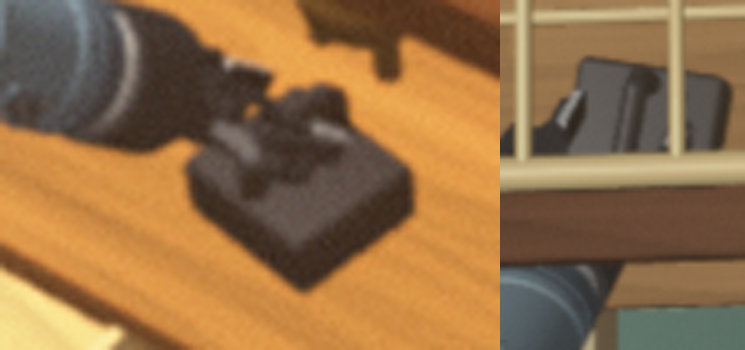

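The handle is between the fingers at crop (290,130). Closing.

Emit:
carry_out --pt "0 0 0 0 0 0" --pt "0 0 0 0 0 0" --pt "0 0 0 0 0 0" --pt "0 0 0 0 0 0" --pt "0 0 0 0 0 0" --pt "0 0 0 0 0 0" --pt "0 0 0 0 0 0" --gripper 0 --squeeze 60

```text
clock: 5.68
position: [617.2, 106.4, 185.9]
tcp_rot: [0.217, 2.34, -0.091]
force: [-5.1, -3.2, 4.2]
gripper_width: 0.168
```

```bash
python3 -c "
from tgt import *
delta(-.18,.8,[604,110,198]);print(r.read_state()['torque'])
"; python3 look.py l3
```

```text
t 5.67 pos [617.2 106.4 185.9] dpos [ 0.2  1.1 -1.2] drot [-0.001 -0.006  0.005] F [-5.1 -3.2  4.2] q [ 0.2   0.06 -0.83 -0.07 -0.27  0.28] w 0.17
[-0.62891234  0.65517962 -0.54479909]
```

View pics/l3.png

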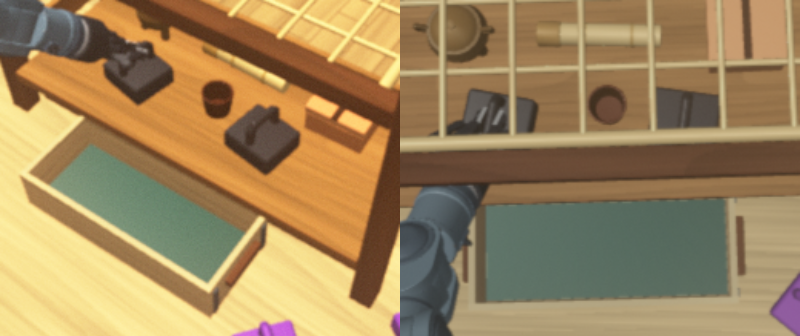

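Emit:
carry_out --pt "-5 0 0 0 0 0" --pt "-9 -4 0 0 0 0.03" --pt "-11 -7 0 0 0 0.03" --pt "-11 -8 0 0 0 0.04" --pt "-11 -8 0 0 0 0.04" --pt "-11 -8 0 0 0 0.04" --pt "-11 -8 0 0 0 0.03" --pt "-6 -6 0 0 0 0.02"

```text
clock: 6.78
position: [543.7, 59.8, 186.2]
tcp_rot: [-0.056, 2.366, 0.028]
force: [1.3, 0.4, -23.6]
gripper_width: 0.169
```

```bash
python3 -c "
from tgt import *
delta(.05,.8,[484,45,198])
"; python3 look.py l4
```

```text
t 6.78 pos [543.7  59.8 186.2] dpos [-46.1 -14.1  -1.4] drot [-0.002 -0.025  0.001] F [  1.3   0.4 -23.6] q [-0.05 -0.16 -1.02 -0.07  0.07 -0.07] w 0.17
```

View pics/l4.png

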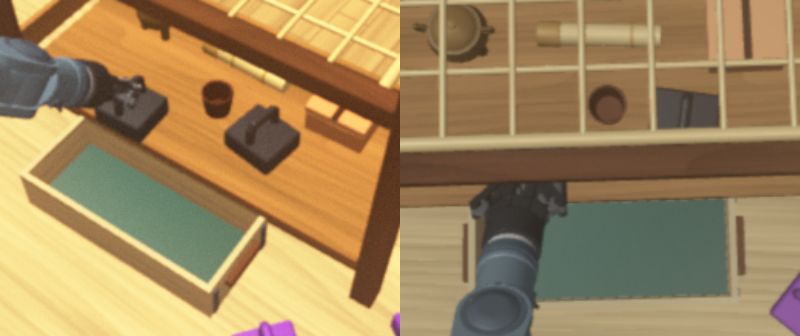

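Joint 3 is at its range limit with this lean, so I'll ease the grip, stand the tool up to about 0.45 rad about the grasp point, and grip again.

Emit:
carry_out --pt "0 0 0 0 0 0" --pt "0 0 0 0 0 0" --pt "0 0 0 0 0 0" --gripper 45

```text
clock: 7.25
position: [547.7, 59.8, 191.5]
tcp_rot: [-0.056, 2.352, 0.026]
force: [0.8, 0.3, 0.5]
gripper_width: 0.527
```

```bash
python3 -c "
from tgt import *
st=r.read_state();Rm=Ro.from_rotvec(st['tcp_rot']).as_matrix();g=st['position']-19*Rm[:,2];print(g,Rm[:,2],Rm[:,1])
delta(.05,.45,[g[0],g[1],198])
"; python3 f1.py l5 ; python3 -c "
import cv2"
```

```text
[534.18670043  59.1170953  204.9058167 ] [ 0.70865495  0.03552728 -0.70466018] [-0.04828526  0.99883197  0.00179972]
t 7.25 pos [547.7  59.8 191.5] dpos [ -5.2  -0.3 -10.6] drot [-0.018  0.338  0.002] F [0.8 0.3 0.5] q [-0.04 -0.16 -1.02 -0.08  0.07 -0.06] w 0.53
edge ends [481.40435571 306.71929807 120.        ] [ 520.55543359 -405.96115886  120.        ] yaw 0.054879805703597635
l 0.62 [254.8, 253.2] 1062.0
[5.31862801e+02 5.77961026e+01 2.88038037e-02] 424.71372549019605
r 0.62 [340.1, 269.7] 1427.0
[ 6.16014283e+02 -1.61591754e+02 -1.30057042e-01] 144.0392156862745
```

View pics/l5.png

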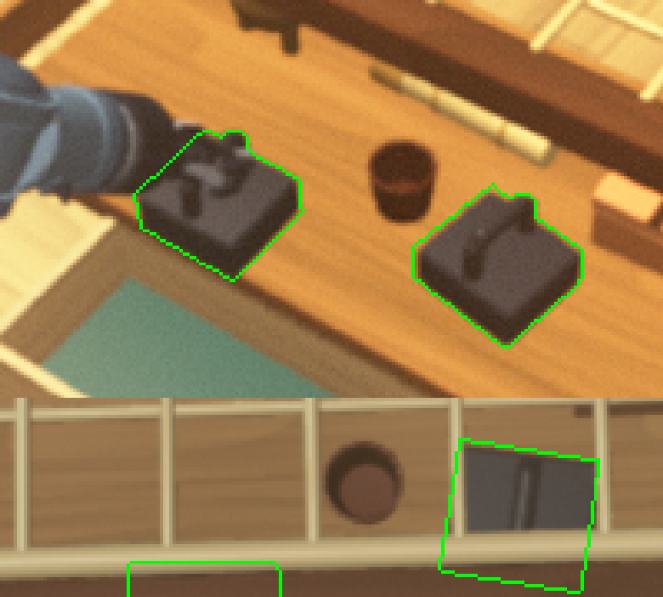

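Emit:
carry_out --pt "0 0 0 0 0.11 0" --pt "-2 0 -3 0 0.11 0" --pt "-3 0 -4 0 0.12 0" --pt "-3 -1 -4 0 0 0" --pt "0 0 0 0 0 0"

```text
clock: 8.22
position: [537.6, 58.6, 177.4]
tcp_rot: [-0.054, 2.696, 0.038]
force: [-1.5, -0.5, -0.9]
gripper_width: 0.528
```

```bash
python3 -c "
from tgt import *
delta(.05,.45,[531,58,198])
"; python3 look.py l6
```

```text
t 8.22 pos [537.6  58.6 177.4] dpos [ 1.7 -0.2  3.4] drot [-0.018 -0.006  0.005] F [-1.5 -0.5 -0.9] q [-0.04 -0.01 -0.66  0.48  0.05 -0.07] w 0.53
```

View pics/l6.png

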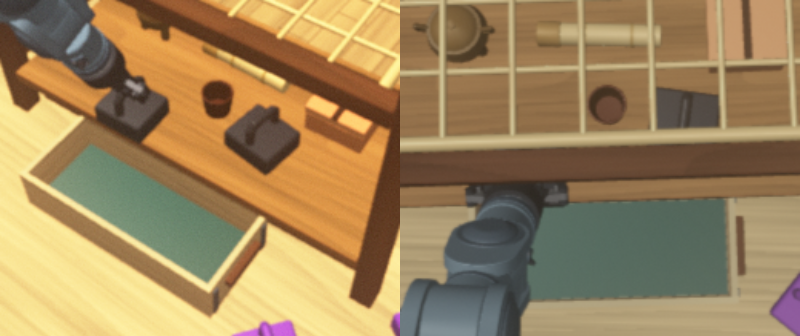

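Emit:
carry_out --pt "1 0 3 0 0 0" --pt "0 0 0 0 0 0" --pt "0 0 0 0 0 0" --pt "0 0 0 0 0 0" --pt "0 0 0 0 0 0" --pt "0 0 0 0 0 0" --gripper 0 --squeeze 60

```text
clock: 9.07
position: [539.4, 59.0, 182.3]
tcp_rot: [-0.055, 2.696, 0.039]
force: [-6.0, 0.9, 5.8]
gripper_width: 0.164
```

Emit:
carry_out --pt "-5 -1 0 0 0 0" --pt "-8 -3 0 0 0 0" --pt "-8 -4 0 0 0 0.01" --pt "-5 -2 0 0 0 0.01" --pt "0 0 0 0 0 0"

```text
clock: 9.7
position: [514.9, 49.3, 182.6]
tcp_rot: [-0.082, 2.692, 0.047]
force: [5.6, 3.2, -5.1]
gripper_width: 0.169
```

```bash
python3 -c "
from tgt import *
delta(.05,.45,[484,45,198]);print(r.read_state()['torque'])
"; python3 f1.py l7
```

```text
t 9.7 pos [514.9  49.3 182.6] dpos [-22.6  -3.9  -1.7] drot [-0.02  -0.003 -0.015] F [ 5.6  3.2 -5.1] q [-0.07 -0.07 -0.7   0.49  0.08 -0.12] w 0.17
[ 0.67483388 -0.48797262  0.24824734]
edge ends [481.40435571 306.71929807 120.        ] [ 520.55543359 -405.96115886  120.        ] yaw 0.054879805703597635
l 0.67 [252.4, 257.9] 1149.0
[5.10499708e+02 5.05561765e+01 1.08940512e-01] 367.19607843137254
r 0.75 [338.3, 267.5] 1445.0
[ 6.16990578e+02 -1.61556320e+02 -1.40466497e-01] 125.84705882352941
```

View pics/l7.png

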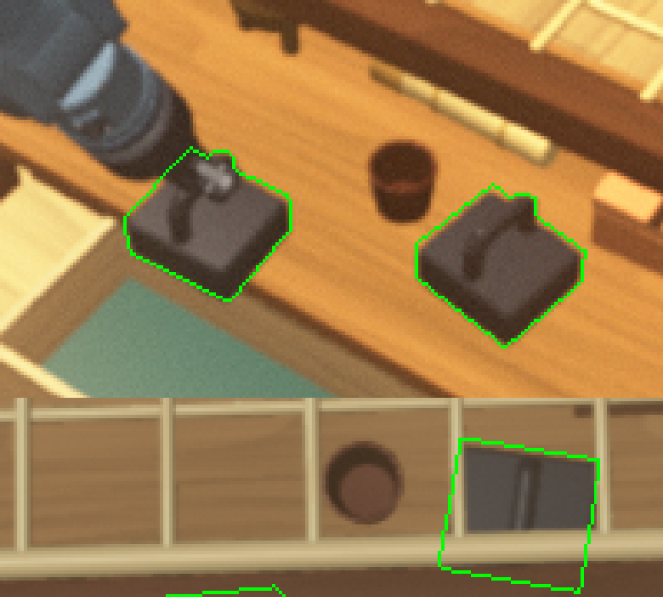

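Emit:
carry_out --pt "-7 -1 0 0 0 0" --pt "-8 -1 0 0 0 0" --pt "-8 -1 0 0 0 0" --pt "-4 0 0 0 0 0" --pt "0 0 0 0 0 0"

```text
clock: 10.68
position: [485.8, 45.5, 180.8]
tcp_rot: [-0.081, 2.697, 0.044]
force: [3.6, 0.7, -8.2]
gripper_width: 0.166
```

```bash
python3 -c "
from tgt import *
delta(.05,.45,[484,45,198]);print(r.read_state()['torque'])
"; python3 f1.py l8
```

```text
t 10.68 pos [485.8  45.5 180.8] dpos [ 6.5 -0.1  0. ] drot [-0.018 -0.007 -0.014] F [ 3.6  0.7 -8.2] q [-0.09 -0.13 -0.76  0.5   0.08 -0.13] w 0.17
[-0.0613811   0.11209268 -0.01459251]
edge ends [481.40435571 306.71929807 120.        ] [ 520.55543359 -405.96115886  120.        ] yaw 0.054879805703597635
l 0.57 [248.5, 266.8] 1169.0
[ 3.05421441e+03  5.11858175e+01 -1.09464987e+00] 1169.0
r 0.65 [338.8, 269.0] 1363.0
[ 6.18168889e+02 -1.60127725e+02 -1.54673199e-01] 202.4705882352941
```

View pics/l8.png

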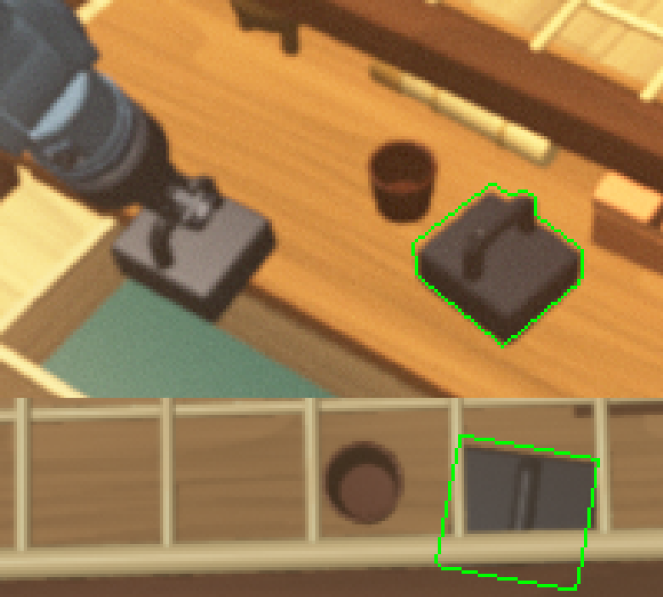

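Emit:
carry_out --pt "0 0 0 0 0 0" --pt "-4 0 12 0 0 0" --pt "-10 0 25 0 0 0" --pt "-12 0 30 0 0 0" --pt "-12 0 30 0 0 0" --pt "0 0 0 0 0 0" --pt "0 0 0 0 0 0" --gripper 85

```text
clock: 11.9
position: [449.1, 45.6, 279.4]
tcp_rot: [-0.082, 2.694, 0.044]
force: [-0.1, -0.1, -0.1]
gripper_width: 0.996
```

```bash
python3 look.py l9
```

```text
(no output)
```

View pics/l9.png

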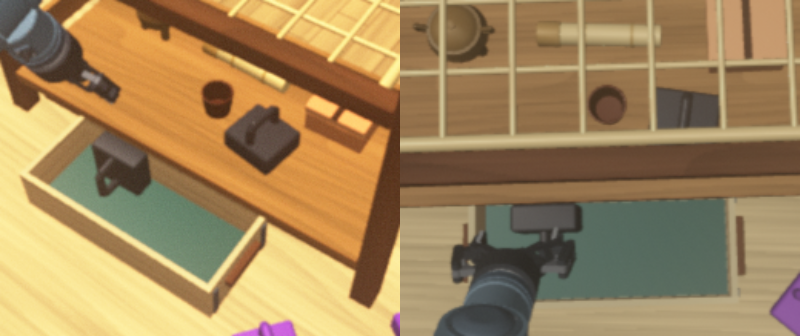

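Left weight rests on its front face inside the box (side crop (122,165), top crop (546,217)). Now the right one.

```bash
python3 -c "
from tgt import *
g=np.array([613,-161,198]);ps=-.14
for k in (200,90,0):delta(ps,.8,[g[0]-k*np.cos(ps)*.72,g[1]-k*np.sin(ps)*.72,198+k*.69])
"
```

```text
t 12.0 pos [448.3  45.7 277.9] dpos [  35.6 -188.5   44.9] drot [-0.032 -0.356 -0.206] F [-0.  -0.8 -0.6] q [-0.1  -0.27 -0.6   0.8   0.09 -0.14] w 0.99
t 12.0 pos [448.3  45.7 277.9] dpos [ 114.  -199.6  -31. ] drot [-0.032 -0.356 -0.206] F [-0.  -0.8 -0.6] q [-0.1  -0.27 -0.6   0.8   0.09 -0.14] w 0.99
t 12.0 pos [448.3  45.7 277.9] dpos [ 178.2 -208.6  -93.1] drot [-0.032 -0.356 -0.206] F [-0.  -0.8 -0.6] q [-0.1  -0.27 -0.6   0.8   0.09 -0.14] w 0.99
```

Emit:
carry_out --pt "0 -38 9 -0.006 -0.07 -0.04" --pt "0 -38 9 -0.006 -0.07 -0.04" --pt "5 -38 9 -0.006 -0.07 -0.04" --pt "12 -38 9 -0.006 -0.07 -0.04" --pt "18 -36 9 -0.006 -0.07 -0.04" --pt "26 -4 -25 0 0 0" --pt "26 -4 -25 0 0 0" --pt "26 -3 -25 0 0 0" --gripper 60

```text
clock: 13.0
position: [561.8, -153.5, 246.6]
tcp_rot: [0.159, 2.343, -0.065]
force: [0.2, -0.3, -0.4]
gripper_width: 0.702
```

```bash
python3 -c "
from tgt import *
g=np.array([613,-161,198]);ps=-.14
for k in (90,0):delta(ps,.8,[g[0]-k*np.cos(ps)*.72,g[1]-k*np.sin(ps)*.72,198+k*.69])
"; python3 look.py r1
```

```text
t 13.0 pos [ 561.8 -153.5  246.6] dpos [ 0.5 -0.4  0.2] drot [-0.002 -0.006 -0.005] F [ 0.2 -0.3 -0.4] q [-0.52 -0.16 -0.84  0.13  0.27 -0.28] w 0.7
t 13.0 pos [ 561.8 -153.5  246.6] dpos [ 64.7  -9.4 -61.9] drot [-0.002 -0.006 -0.005] F [ 0.2 -0.3 -0.4] q [-0.52 -0.16 -0.84  0.13  0.27 -0.28] w 0.7
```

View pics/r1.png

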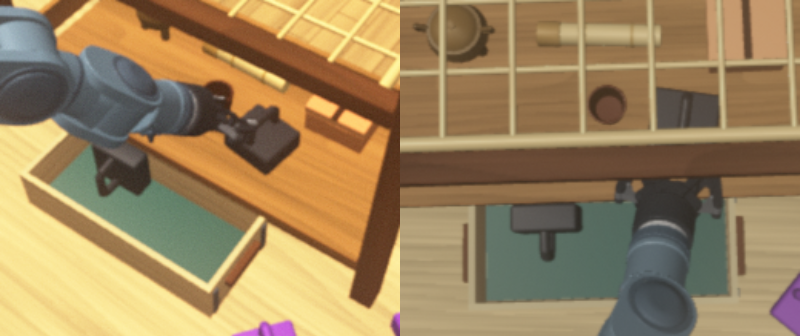

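Emit:
carry_out --pt "16 -2 -15 0 0 0" --pt "16 -2 -15 0 0 0" --pt "16 -2 -15 0 0 0" --pt "10 -2 -10 0 0 0" --pt "6 -1 -6 0 0 0" --pt "0 0 0 0 0 0"

```text
clock: 13.85
position: [625.5, -162.3, 187.5]
tcp_rot: [0.158, 2.342, -0.066]
force: [-0.7, -0.3, 0.6]
gripper_width: 0.701
```

```bash
python3 - <<'E'
from tgt import *
delta(-.14,.8,[613,-161,198])
s=imaging.capture("side");t=imaging.capture("top")
a=cv2.resize(s["img"][220:300,290:390,::-1],(437,350),interpolation=cv2.INTER_CUBIC);b=cv2.resize(t["img"][180:280,280:380,::-1],(350,350),interpolation=cv2.INTER_CUBIC)
cv2.imwrite("pics/r2.png",np.hstack([a,b]))
E
```

```text
t 13.85 pos [ 625.5 -162.3  187.5] dpos [ 1.  -0.6 -2.7] drot [-0.001 -0.005 -0.006] F [-0.7 -0.3  0.6] q [-0.47  0.06 -0.83 -0.09  0.23 -0.24] w 0.7
```

View pics/r2.png

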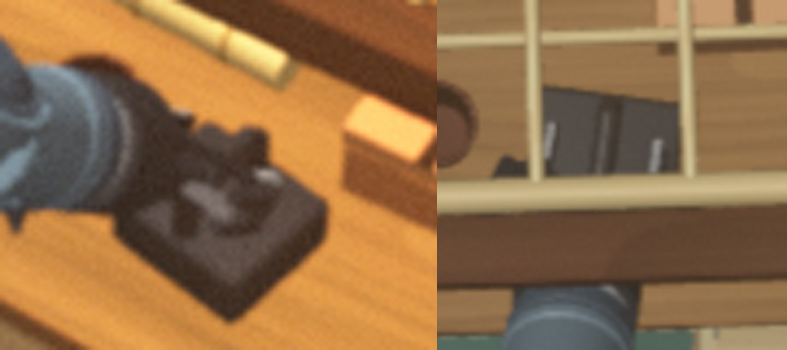

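Emit:
carry_out --pt "0 0 -1 0 0 0" --pt "0 0 0 0 0 0" --pt "0 0 0 0 0 0" --pt "0 0 0 0 0 0" --pt "0 0 0 0 0 0" --pt "0 0 0 0 0 0" --gripper 0 --squeeze 60

```text
clock: 14.7
position: [625.4, -163.7, 187.3]
tcp_rot: [0.159, 2.341, -0.07]
force: [-4.0, -3.7, 3.4]
gripper_width: 0.169
```

Emit:
carry_out --pt "-5 0 0 0 0 0" --pt "-9 0 0 0 0 0.02" --pt "-11 1 0 0 0 0.03" --pt "-11 1 0 0 0 0.04" --pt "-11 1 0 0 0 0.04" --pt "-11 1 0 0 0 0.04" --pt "-11 1 0 0 0 0.02" --pt "0 0 0 0 0 0"

```text
clock: 15.7
position: [556.3, -157.3, 187.3]
tcp_rot: [-0.065, 2.345, 0.028]
force: [-11.3, -0.5, 8.6]
gripper_width: 0.167
```

```bash
python3 -c "
from tgt import *
delta(.05,.8,[490,-150,198])
";  python3 f1.py r3
```

```text
t 15.7 pos [ 556.3 -157.3  187.3] dpos [-52.7   8.   -2.5] drot [-0.001 -0.004 -0.005] F [-11.3  -0.5   8.6] q [-0.64 -0.04 -0.9   0.04  0.48 -0.53] w 0.17
edge ends [481.40435571 306.71929807 120.        ] [ 520.55543359 -405.96115886  120.        ] yaw 0.054879805703597635
l 0.46 [236.1, 303.4] 73.0
[ 3.08117110e+03 -6.49819358e+02 -5.92526499e-01] 73.0
r 0.89 [327.5, 290.3] 917.0
[ 551.12508352 -162.42291624    1.77563839] 731.721568627451
```

View pics/r3.png

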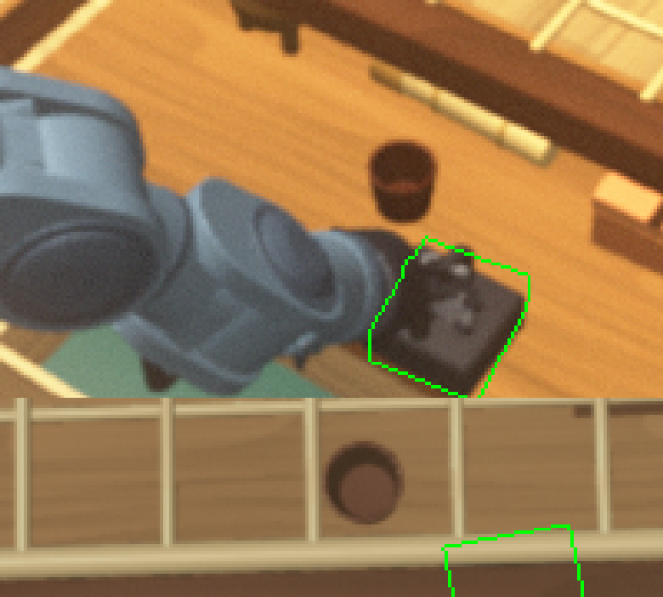

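Emit:
carry_out --pt "0 0 0 0 0 0" --pt "0 0 0 0 0 0" --pt "0 0 0 0 0 0" --gripper 45

```text
clock: 16.42
position: [556.7, -157.3, 186.7]
tcp_rot: [-0.065, 2.345, 0.028]
force: [-0.4, 0.1, -0.2]
gripper_width: 0.529
```

```bash
python3 -c "
from tgt import *
st=r.read_state();Rm=Ro.from_rotvec(st['tcp_rot']).as_matrix();g=st['position']-19*Rm[:,2];print(g)
delta(.05,.45,[g[0],g[1],199])
"
```

```text
[ 543.11704148 -158.02747079  200.03493112]
t 16.43 pos [ 556.7 -157.3  186.7] dpos [-5.3 -0.3 -4.8] drot [-0.019  0.345 -0.006] F [-0.4  0.1 -0.2] q [-0.64 -0.04 -0.9   0.04  0.47 -0.53] w 0.53
```

Emit:
carry_out --pt "-1 0 -1 -0.006 0.115 0" --pt "-2 0 -2 -0.006 0.115 0" --pt "-2 0 -2 -0.006 0.115 0" --pt "0 0 0 0 0 0"

```text
clock: 16.92
position: [554.1, -157.8, 183.3]
tcp_rot: [-0.076, 2.688, 0.018]
force: [0.9, 0.3, 0.3]
gripper_width: 0.526
```

Emit:
carry_out --pt "0 0 0 0 0 0" --pt "0 0 0 0 0 0" --pt "0 0 0 0 0 0" --pt "0 0 0 0 0 0" --pt "0 0 0 0 0 0" --gripper 0 --squeeze 60

```text
clock: 17.55
position: [550.4, -157.5, 180.8]
tcp_rot: [-0.073, 2.693, 0.019]
force: [-2.4, -3.6, -2.6]
gripper_width: 0.162
```

```bash
python3 -c "
from tgt import *
delta(.05,.45,[490,-150,198])
";  python3 f1.py r4
```

```text
t 17.55 pos [ 550.4 -157.5  180.8] dpos [-52.1   7.9   0.1] drot [-0.001 -0.002 -0.004] F [-2.4 -3.6 -2.6] q [-0.52  0.08 -0.55  0.56  0.24 -0.53] w 0.16
edge ends [481.40435571 306.71929807 120.        ] [ 520.55543359 -405.96115886  120.        ] yaw 0.054879805703597635
l 0.71 [242.6, 287.1] 1205.0
[ 3.08117110e+03 -6.49819358e+02 -5.92526499e-01] 1205.0
r 0.74 [328.7, 288.0] 1198.0
[ 5.46954610e+02 -1.57628568e+02  8.70167614e-02] 462.91372549019604
```

View pics/r4.png

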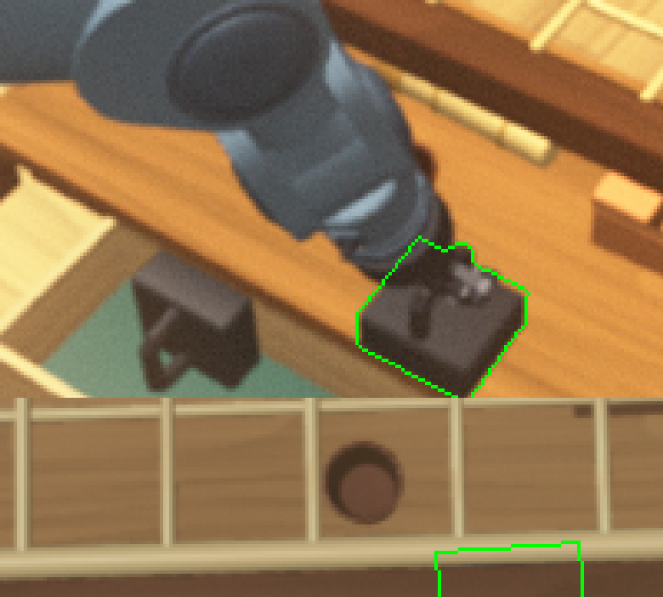

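Emit:
carry_out --pt "-5 0 0 0 0 0" --pt "-8 1 0 0 0 0" --pt "-9 2 0 0 0 0" --pt "-9 2 0 0 0 0" --pt "-9 2 0 0 0 0" --pt "-8 1 0 0 0 0" --pt "-6 0 0 0 0 0" --pt "0 0 0 0 0 0"

```text
clock: 18.9
position: [496.6, -147.7, 180.3]
tcp_rot: [-0.074, 2.692, 0.024]
force: [3.1, 1.5, -12.3]
gripper_width: 0.169
```

```bash
python3 -c "
from tgt import *
delta(.05,.45,[490,-150,198])
";  python3 look.py r5
```

```text
t 18.9 pos [ 496.6 -147.7  180.3] dpos [ 1.7 -1.9  0.6] drot [-0.005 -0.002 -0.006] F [  3.1   1.5 -12.3] q [-0.57 -0.03 -0.66  0.57  0.26 -0.58] w 0.17
```

View pics/r5.png

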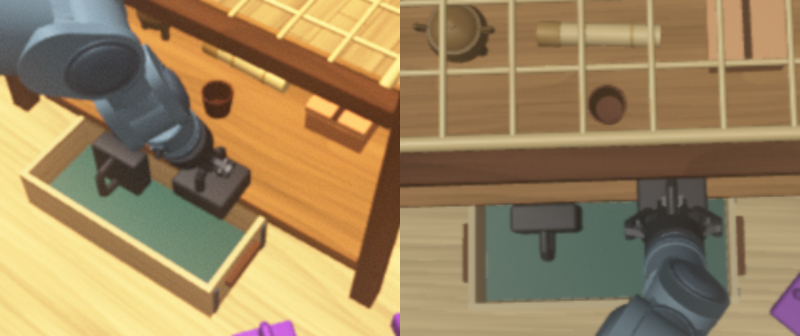

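Emit:
carry_out --pt "0 0 0 0 0 0" --pt "-4 0 12 0 0 0" --pt "-10 0 25 0 0 0" --pt "-12 0 30 0 0 0" --pt "-12 0 30 0 0 0" --pt "-12 0 30 0 0 0" --pt "-12 0 30 0 0 0" --pt "0 0 0 0 0 0" --gripper 85

```text
clock: 20.0
position: [437.1, -151.1, 344.5]
tcp_rot: [-0.075, 2.683, 0.01]
force: [0.3, 0.8, 0.1]
gripper_width: 0.995
```

```bash
python3 look.py r6; python3 -c "
from h import *
print(r.read_state()['force'])
cv2.imwrite('pics/fs.png',imaging.capture('side')['img'][:,:,::-1])"
```

```text
[ 0.63959203  0.06906513 -0.45220516]
```

View pics/r6.png

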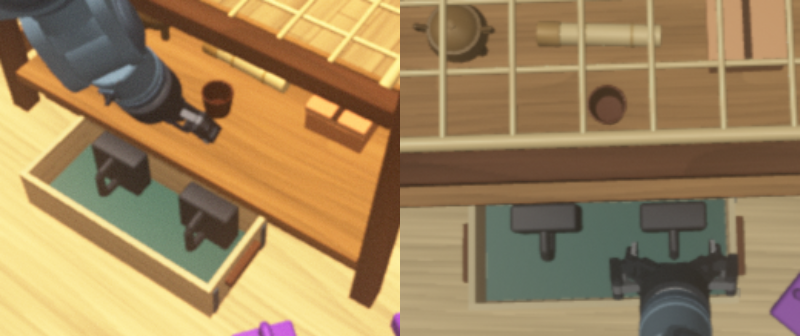

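View pics/fs.png

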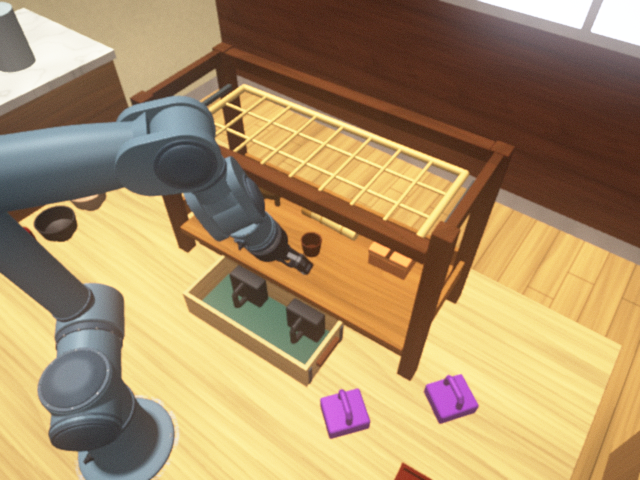

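Both weights stand inside the box and the other objects are unmoved. I'll back off a little, then hand in.

Emit:
carry_out --pt "-20 0 5 0 0 0" --pt "-20 0 5 0 0 0" --pt "-20 0 5 0 0 0" --pt "0 0 0 0 0 0" --pt "0 0 0 0 0 0" --pt "0 0 0 0 0 0"

```text
clock: 20.9
position: [376.0, -149.2, 353.3]
tcp_rot: [-0.075, 2.691, 0.02]
force: [0.1, -0.1, -0.1]
gripper_width: 0.999
```

```bash
python3 look.py z; python3 -c "
from bench import *
st=r.read_state();print(st['clock'],st['force'],st['qpos'].round(2)); 
import cv2
a=cv2.imread('pics/r6.png');b=cv2.imread('pics/z.png');d=cv2.absdiff(a,b).max(2);print((d[100:230,460:600]>40).sum())
print(sign_off())"
```

```text
21.0 [-0.18532577 -0.18143425 -0.42778726] [-0.8  -0.31 -0.41  1.16  0.34 -0.8 ]
0
the job is handed in; nothing more can be done
None
```

View pics/z.png

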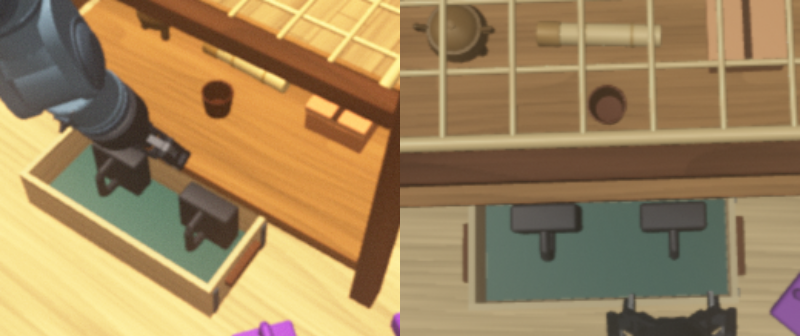

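Both black iron weights are now in the felt-lined box, and I handed the job in at 21 s. I drew each one forward by its handle, left one first. Each was released once its middle was about 15 mm past the shelf's front edge, so it tipped in by itself.

- **Last pictures:** both weights stand on their front faces inside the box. The sweets box, burner, scoop case, cup and flap look unmoved. The wrist force was near zero with the arm clear of everything.
- **Joint limit:** joint 3 reached the end of its range (-1.02 rad to two decimals) while I drew the left weight. I loosened the grip and stood the tool more upright before going on, and did the same for the right weight. I can't tell whether it passed the limit by a hair.
- **Brief upward load:** at that same moment the left weight hung partly on the gripper, at about 24 N. It may have been lifted a little, by about a millimetre at most.
- **Measurements that disagreed:** the two cameras differed by about 5 to 7 mm on the weights' depth. Some outline fits failed when the arm hid a weight, so I went by the tool position and the pictures there.

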